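# Spin-check a sampler tray and brake it on the start mark

### The arm

A 7-joint arm with a two-finger parallel gripper is mounted at the origin on the work surface. World frame = base frame: x ahead of the robot, y to its left, z up, the work surface at z = 0. Lengths are in m, angles in rad, forces in N, time in s.
With the tool pointing down it reaches from about 0.35 to 0.9 m from the base axis. Payload 19.9 kg.
Tool frame: the origin (TCP) lies midway between the tips of the shut fingers; the grasp point (between the pads) lies bot.grip_depth behind it (bot.grip_depth is the distance from the TCP to the grasp point, in m); z points along the fingers, y is the line along which they close (so a half turn about z gives the same grasp; the last joint's range is limited). The gripper opens to 94 mm and grips with 3 to 60 N. Pads are 16 mm wide; open, the fingers measure 119 mm over their backs; the gripper's body (75 mm by 177 mm) begins 78 mm behind the grasp point.
Start: joints at [1.212, 0.417, -0.01, 1.614, 0.005, 1.111, -0.053], TCP at [0.195, -0.594, 0.205] pointing down, gripper open.
Joint ranges: [-2.81, 2.81], [-0.39, 2.02], [-1.27, 1.25], [0.06, 2.57], [-1.19, 4.33], [0.19, 2], [-2.82, 2.82]. Speed limits (rad/s): [1.89, 1.89, 2.39, 2.39, 3.01, 3.01, 3.01].

### API

Orientations are given as a unit quaternion [w, x, y, z].
In Python, from rig import bot gives the robot as it stands.
- The arm moves only by the tool play_rows, never from a script. Its argument "rows" is a list of rows, each a list of 5 numbers: the closure, from -1 (fully open) to 1 (shut), so that 0 is half open, then the shift along the tool's x, y, z in m, then the turn about the tool's z in degrees. A call has 1 to 20 rows; each row is the pose to reach, as a shift and turn from the pose commanded when the call began, along the tool's axes at that moment; what a row does not reach only later rows make up. A row lasts 1/8 s, in which the tool goes at most 62.5 mm and 10.7 degrees, less where a joint would pass 70% of its speed; a pose out of reach is approached as far as the arm can. A call with a gripper value outside its range is refused whole. The fingers move at their own pace and stop on an object; the grip force is fixed at half the most. Time passes only in rows, so rows that repeat a pose let the fingers close. It gives the time, the measured TCP pose, the force, the opening and the grip force at its end, in the units of the state.
- bot.get_state(): the state, without advancing time (a new reading comes with each control period).
- bot.grab_frame(name): name is "side" or "top" or "wrist"; returns (picture, depth): 480x640x3 uint8, blue, green, red; 480x640 float32, m along the optical axis (not along the pixel's ray), 0 where there is no reading.
- bot.camera_model(name): a dict with "fov_y" (degrees; the focal length in pixels is half the picture's height over the tangent of half this angle, whatever the lens; pixels are square), "cx", "cy" (the principal point, pixels), "rvec" (rotation vector, rad) and "tvec" (3), from world to camera coordinates, as OpenCV has them; the wrist camera has in their place "T_tool_cam" (4x4, takes a point from camera to tool coordinates, whose origin is the TCP and whose axes are the flange's). Camera axes: x right, y down, z forward; pixel columns grow to the right and rows downward; lengths in m; the calibration is good to about 2 mm. A picture is of the moment at which its call begins: read the wrist's pose just before it. camera_model takes no time and is no camera call.
- bot.close_job(): hands the job in; it is judged then, once.
The state is a dict: "clock": time; "joint_positions": joint angles; "qvel": joint speeds; "joint_efforts": joint torques, N m; "tool_pos": TCP position; "tool_rot": TCP orientation; "ft_force": force on the tool from outside, world axes, zero at the start; "wrist_torque": the same for the moment, N m; "gripper_width": finger opening in m; "gripper_force": force on a finger pad.
Only numpy, scipy, OpenCV 4.12 (cv2) and the standard library are available. Lean on these libraries where they do the work, as an engineer would, in place of code of your own. Each camera call takes 0.05 s, during which the arm holds its last target. There are 200 camera calls.

### The job

Check that the sampler's round cup tray runs freely and leave it ready for the first sample: with a fingertip flick the tray into a clockwise spin (seen from above) and let it run untouched for at least three seconds, still faster than one turn in five seconds at the end of them. Then brake it with a light fingertip so that it comes to rest with its start mark at the index plate, the mark's centre within the plate's width, and take the finger away; stop it there in one go, not elsewhere first and then pushed round. Touch only: do not lift the tray, do not touch its lifting knob, and leave the vial, bottle, beaker and tube rack where they stand.

Things in the scene. Friction and masses are not known exactly. Their poses are not given: they have to be found in the camera images.
- sampler: Rotary sampler of a flow analyser, fixed to the bench: white housing, flat deck 55 mm above the bench. Origin: on the bench under the tray's axis. The housing reaches 160 mm either way along its x, 170 mm to -y, 250 mm to +y. The index plate stands on the +y side of the deck; the -x, +x and -y sides are open.
- probe_tower (a point): Top of the fixed sample-probe tower, 176 mm above the bench, at the sampler's x +105, y +215 mm; 36 mm square. From it a parked probe arm, 16 mm wide, at the same height, runs 115 mm towards the sampler's -x, over a small wash pot. Not part of the job; keep clear.
- spindle: Steel spindle in the middle of the sampler that carries the tray; origin on the tray's axis, 3 mm above the deck. The tray (0.6 kg) only rests on it and would lift off upwards if pulled.
- tray (a joint): Turn of the tray, rad: 0 = start mark at the middle of the index plate; grows clockwise seen from above and counts on over whole turns (6.283, 12.566.. are the index plate again). Starts between -3.6 and -0.8. Very free: left alone it loses roughly a tenth of its speed each second, a larger share when slow; inertia about 0.007 kg m2; a few N on the rim stop it within 0.05 s.
- tray_top (a point): Middle of the tray at its flat top, 80 mm above the bench; turns with it (z up, +y to the start mark). Wheel: hub radius 26 mm; 3 spokes 14 mm wide, 22 mm tall, flush on top, one to the mark, others 120 deg either side; open windows between, radius 26 to 88 mm, deck 25 mm below the top; ring to radius 140 mm with 20 cups (1.6 mm proud) at radius 101 mm; plain flat rim outside radius 111 mm.
- mark (a point): The start mark, at the tray's outer edge (radius 140 mm) on its top: the centre of a black bar 10 mm wide laid flush across the rim from radius 113 mm outwards, at the end of one spoke; its nose reaches 2 mm past the edge.
- index (a point): The middle of the index plate's inner edge, 80 mm above the bench, on the sampler's +y side, 140 mm from the tray's axis: where the mark should stand. The plate is a fixed dark steel block, 40 mm wide along the rim and 26 mm deep, level with the tray's top and 4 mm outside its edge, with a thin white centre line.
- knob: Black mushroom-shaped lifting knob in the middle of the tray, 34 mm across, 36 mm tall, its top 116 mm above the bench; origin at its foot. Not to be touched.
- vial: Small amber vial with black cap, 24 mm across, 50 mm tall, standing loose on the deck's corner (sampler's -x, -y); origin at its base. Bystander.
- reagent: White reagent bottle with black cap, 72 mm across, 170 mm tall, loose on the bench; origin at its base. Bystander.
- beaker: Glass beaker, 68 mm across, 90 mm tall, loose on the bench; origin at its base. Bystander.
- rack: White tube rack, 70 by 160 by 100 mm tall with its tubes, loose on the bench; origin at its base. Bystander.

How it is judged:
By the outcome, as a careful person would: the job done as asked, in the order asked, and still so for the second after the job is handed in, with the robot touching nothing.
It also fails if it takes over 72 s, if anything falls off the work surface, if the arm or the gripper's body presses on something with over 40 N, if the wrist force passes 120 N, or if a joint passes its speed limit or range.

## Working session

There is one attempt and no reset: what is moved stays moved. The work goes in short steps, Python scripts to look and compute and a tool call to move; the robot and the scene stay as the last step left them, time stands still between calls to the robot, and variables do not carry over. Pictures are saved under pics/ and viewed, at most 10 in all, crops included, and the job is handed in when it is done.

Besides the shell and the picture viewer there is one more tool, called after "Emit:" as name(argument=value, ...) on one line, values as JSON. play_rows: Moves the arm, as the interface text tells. Its arguments: {"type":"object","properties":{"rows":{"type":"array"}},"required":["rows"]}

```bash
mkdir -p pics; ls
cat > h.py <<'E'
import numpy as np,cv2
from rig import bot
from scipy.spatial.transform import Rotation as R
def cam(n,st=None):
    m=bot.camera_model(n); f=240/np.tan(np.radians(m["fov_y"])/2)
    if "rvec" in m:
        Rw=R.from_rotvec(np.ravel(m["rvec"])).as_matrix(); t=np.ravel(m["tvec"])
        return f,m["cx"],m["cy"],Rw.T,-Rw.T@t
    T=np.array(m["T_tool_cam"]);q=st["tool_rot"];A=R.from_quat([q[1],q[2],q[3],q[0]]).as_matrix()
    return f,m["cx"],m["cy"],A@T[:3,:3],A@T[:3,3]+np.array(st["tool_pos"])
def atz(c,u,v,z):
    f,cx,cy,Rm,o=c; u=np.asarray(u,float);v=np.asarray(v,float)
    d=np.stack([(u-cx)/f,(v-cy)/f,np.ones_like(u)],-1)@Rm.T
    return o+d*((z-o[2])/d[...,2])[...,None]
def proj(c,P):
    f,cx,cy,Rm,o=c; p=(np.asarray(P)-o)@Rm
    return np.stack([f*p[...,0]/p[...,2]+cx,f*p[...,1]/p[...,2]+cy],-1)
E
python3 - <<'E'
from h import *
st=bot.get_state();print(st, bot.grip_depth)
for n in("top","side"):
    p,d=bot.grab_frame(n);cv2.imwrite(f"pics/{n}0.png",p);np.save(f"pics/{n}0.npy",d)
    print(n,bot.camera_model(n),cam(n)[4])
E
```

```text
pics
{'clock': 0.0, 'joint_positions': array([ 1.21252446,  0.41796823, -0.01030066,  1.61421681,  0.00470226,
        1.11068509, -0.05297285]), 'qvel': array([-0.00220942, -0.00193911,  0.0008319 ,  0.00082214,  0.00035563,
        0.0005529 , -0.00027739]), 'joint_efforts': array([-1.76435665e-04, -8.51232719e+01,  6.38675205e-01, -4.25983679e+01,
       -4.89007391e-02,  1.87137775e-02,  5.82615189e-05]), 'tool_pos': array([ 0.1945487 , -0.59353048,  0.20481097]), 'tool_rot': array([-6.09669128e-04,  9.87480237e-01,  1.57741522e-01, -1.45956238e-04]), 'ft_force': array([-0.18828529, -0.38149879,  0.0466733 ]), 'wrist_torque': array([-0.00366759, -0.01535087, -0.03680007]), 'gripper_force': 0.0, 'gripper_width': 0.09404968856875974} 0.0188
top {'fov_y': 48.105833462460964, 'cx': 303.65795645574843, 'cy': 235.24874076786665, 'rvec': array([ 2.15013968, -2.13506966,  0.19295463]), 'tvec': array([0.01380007, 0.55922755, 1.56507427])} [0.29540634 0.04136966 1.63505566]
side {'fov_y': 50.56639909059269, 'cx': 321.19763104428824, 'cy': 244.10625376088473, 'rvec': array([ 0.55080536, -2.78984359,  0.98824938]), 'tvec': array([0.53104591, 0.22303637, 1.22021214])} [0.26310177 0.75180147 1.0891486 ]
```

View pics/top0.png

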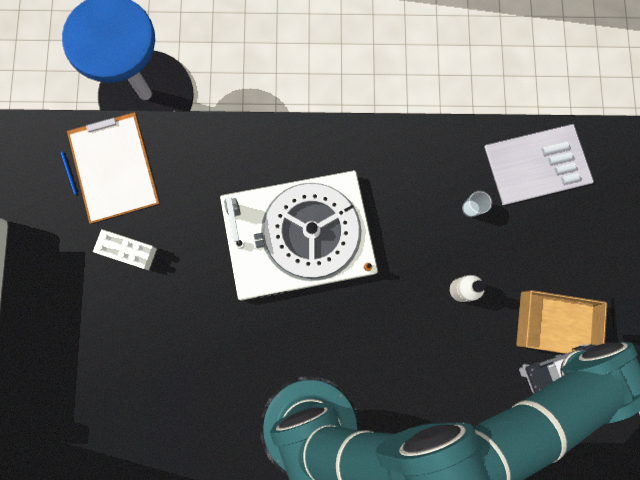

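View pics/side0.png

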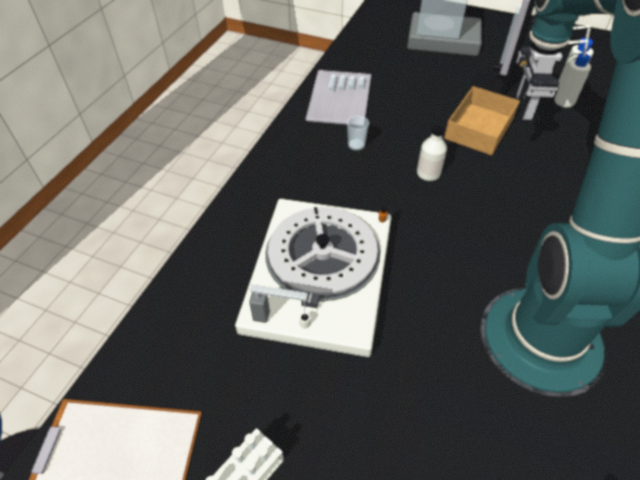

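The sampler's hub is at about (311,229) in the top view. The mark is at (349,209), the index plate at (260,240) and the vial at (368,267). Next I'll fit the tray and the mark.

```bash
cat >> h.py <<'E'
def warp(n,p,C,s=4,w=170,z=.08,st=None):
    "rectified view from above about C at height z, s px/mm/..: pixel=(w - dy)*s/… up=+x left=+y, 2px per mm"
    g=np.arange(-w,w,0.5); 
    X,Y=np.meshgrid(g[::-1],g[::-1],indexing="ij")
    P=np.stack([C[0]+X/1e3,C[1]+Y/1e3,np.full_like(X,z)],-1)
    q=proj(cam(n,st),P).astype(np.float32)
    return cv2.remap(p,q[...,0],q[...,1],cv2.INTER_LINEAR)
E
python3 - <<'E'
from h import *
c=cam("top")
p=cv2.imread("pics/top0.png");s=cv2.imread("pics/side0.png")
print([atz(c,*uv,.08).round(3) for uv in((311,229),(349,209),(260,240))], atz(c,368,267,.1).round(3),atz(c,232,203,.176).round(3))
C=atz(c,311,229,.08)
a=warp("top",p,C);b=warp("side",s,C)
cv2.imwrite("pics/w.png",cv2.resize(np.hstack([a,b]),(800,400)))
g=cv2.cvtColor(a,cv2.COLOR_BGR2GRAY);np.save("a.npy",g)
print(cv2.HoughCircles(cv2.GaussianBlur(g,(5,5),1),cv2.HOUGH_GRADIENT,1,50,param1=80,param2=20,minRadius=270,maxRadius=290))
print(cv2.HoughCircles(cv2.GaussianBlur(g,(5,5),1),cv2.HOUGH_GRADIENT,1,50,param1=80,param2=20,minRadius=165,maxRadius=185))
E
```

```text
[array([ 0.572, -0.003,  0.08 ]), array([ 0.633, -0.116,  0.08 ]), array([0.538, 0.146, 0.08 ])] [ 0.459 -0.167  0.1  ] [0.627 0.219 0.176]
[[[338.5 341.5 278.4]]]
[[[338.5 342.5 174.2]]]
```

View pics/w.png

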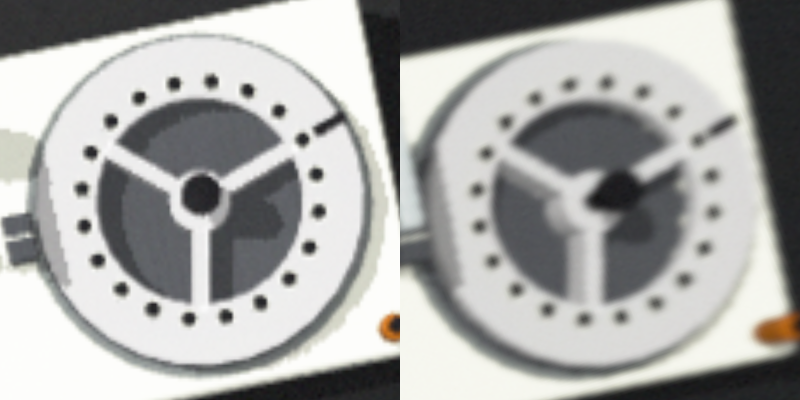

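Tray axis is about (0.571, −0.003). The index direction is about (−0.193, 0.981), and the tray angle is about −3.48. I'll raise the tool, shut the fingers and move over the window behind the mark spoke.

Emit:
play_rows(rows=[[1,0,0,-0.04,0],[1,0.02,-0.014,-0.08,0],[1,0.06,-0.04,-0.08,0],[1,0.11,-0.075,-0.08,0],[1,0.16,-0.11,-0.08,0],[1,0.21,-0.142,-0.08,0],[1,0.26,-0.176,-0.08,0],[1,0.31,-0.21,-0.08,0],[1,0.36,-0.244,-0.08,0],[1,0.41,-0.278,-0.08,0],[1,0.46,-0.312,-0.08,0],[1,0.51,-0.345,-0.08,0],[1,0.55,-0.372,-0.07,0],[1,0.575,-0.389,-0.06,0],[1,0.583,-0.394,-0.04,0],[1,0.583,-0.394,0.0,0],[1,0.583,-0.394,0.03,0],[1,0.583,-0.394,0.05,0],[1,0.583,-0.394,0.06,0],[1,0.583,-0.394,0.06,0]])

```text
clock: 2.6
tool_pos: [0.6259, -0.0381, 0.1454]
tool_rot: [-0.0, 0.987, 0.158, -0.0]
ft_force: [0.8, -0.3, -0.4]
gripper_width: 0.0007
gripper_force: 0.0
```

Run:
```python
from h import *
st=bot.get_state();print(st['clock'],st['tool_pos'],st['tool_rot'],st['joint_positions'],st['ft_force'],st['gripper_width'])
w,_=bot.grab_frame("wrist");p,_=bot.grab_frame("side")
cv2.imwrite("pics/c1.png",cv2.resize(np.hstack([w,p]),(800,300)))
```

```text
2.6 [ 0.62589603 -0.03806411  0.14538709] [-4.29219165e-05  9.87495051e-01  1.57649950e-01 -1.28690172e-04] [ 0.29696856  0.50903655 -0.3861172   1.6535779   0.21678308  1.02172453
 -1.41280492] [ 0.75976288 -0.28065618 -0.39324444] 0.0006630968344551717
```

View pics/c1.png

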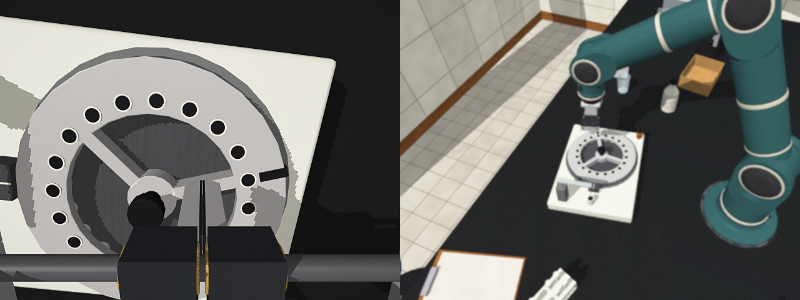

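The wrist view shows the mark spoke just clockwise of the shut fingers, which are still 65 mm above it. I'll go down to just above the tray top and check again.

Emit:
play_rows(rows=[[1,0.003,-0.004,0.03,0],[1,0.003,-0.004,0.05,0],[1,0.003,-0.004,0.053,0],[1,0.003,-0.004,0.053,0]])

```text
clock: 3.2
tool_pos: [0.6278, -0.0333, 0.093]
tool_rot: [0.0, 0.987, 0.158, 0.0]
ft_force: [-0.2, 0.2, 0.5]
gripper_width: 0.0003
gripper_force: 0.0
```

Run:
```python
from h import *
st=bot.get_state();print(st['clock'],st['tool_pos'],st['ft_force'])
w,_=bot.grab_frame("wrist")
t=np.array(st['tool_pos']);c=cam("wrist",st);q=proj(c,np.array([t,[.571,-.003,.116]]));print(q)
cv2.circle(w,tuple(q[0].astype(int)),3,(0,0,255),1);cv2.circle(w,tuple(q[1].astype(int)),3,(0,0,255),1)
cv2.imwrite("pics/c2.png",w)
```

```text
3.2 [ 0.62784562 -0.03325163  0.09300335] [-0.24438081  0.22181708  0.46088211]
[[323.7974214  306.8860811 ]
 [220.65357566 419.6619334 ]]
```

View pics/c2.png

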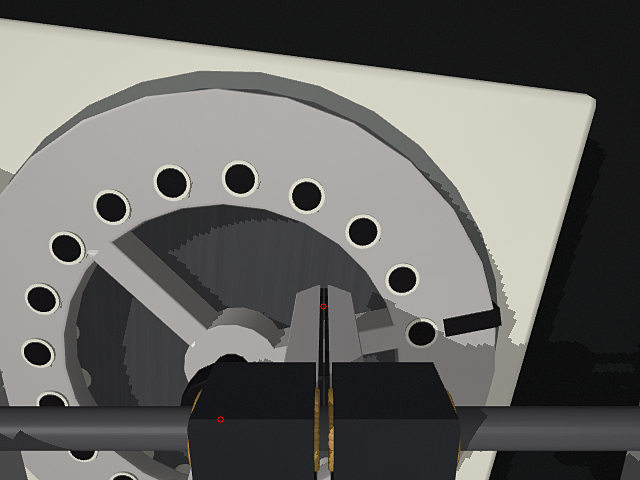

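Run:
```python
from h import *
C=np.array([.571,-.003]);t0=np.array([.6278,-.0333])
X=np.array([.9502,.3117]);Y=np.array([.3117,-.9502])
for f in [62,58,52,46,39,29,15,-4,-24,-44,-52,-54]:
    P=C+.064*np.array([np.sin(np.radians(f)),-np.cos(np.radians(f))]);d=P-t0;print(f,(d@X).round(3),(d@Y).round(3))
d=np.array([.634,-.112])-t0;print(d@X,d@Y)
```

```text
62 -0.0 -0.0
58 -0.004 0.003
52 -0.009 0.007
46 -0.015 0.01
39 -0.022 0.013
29 -0.032 0.016
15 -0.048 0.017
-4 -0.069 0.013
-24 -0.087 0.001
-44 -0.101 -0.017
-52 -0.105 -0.025
-54 -0.105 -0.027
-0.01863955000000001 0.07671328
```

Emit:
play_rows(rows=[[1,0,0,0.015,0],[1,0,0,0.028,0],[1,0,0,0.028,0],[1,-0.004,0.003,0.028,0],[1,-0.009,0.007,0.028,0],[1,-0.015,0.01,0.028,0],[1,-0.022,0.013,0.028,0],[1,-0.032,0.016,0.028,0],[1,-0.048,0.017,0.028,0],[1,-0.069,0.013,0.028,0],[1,-0.087,0.001,0.028,0],[1,-0.101,-0.017,0.028,0],[1,-0.105,-0.025,0.025,0],[1,-0.105,-0.027,-0.03,0],[1,-0.105,-0.027,-0.055,0],[1,-0.085,0.01,-0.055,0],[1,-0.05,0.05,-0.05,0],[1,-0.025,0.072,-0.045,0],[1,-0.019,0.077,-0.04,0],[1,-0.019,0.077,-0.03,0]])

```text
clock: 5.75
tool_pos: [0.6334, -0.1121, 0.1222]
tool_rot: [-0.0, 0.987, 0.158, 0.0]
ft_force: [0.2, 0.3, 0.2]
gripper_width: 0.0004
gripper_force: 0.0
```

```bash
cat >> h.py <<'E'
C=np.array([.571,-.003,.08]); PHI0=np.degrees(np.arctan2(-.193,-.981))
def shot(n):
    t=bot.get_state()['clock'];p,_=bot.grab_frame(n);return t,p
def ang(n,p):
    "tray angle clockwise from index (rad, mod 2pi), darkness score; dark bar on rim r 116..137, rad"
    th=np.radians(np.arange(0,360,1.))
    phi=np.radians(PHI0)-th
    c=cam(n);acc=[]
    for r in np.arange(.116,.137,.003):
        P=np.stack([C[0]+r*np.sin(phi),C[1]-r*np.cos(phi),np.full_like(phi,.08)],-1)
        q=proj(c,P).astype(np.float32)
        acc.append(cv2.remap(p.max(2),q[None,:,0],q[None,:,1],cv2.INTER_LINEAR)[0])
    return np.array(acc).astype(float)
E
python3 - <<'E'
from h import *
import pickle
print(bot.get_state()['tool_pos'],bot.get_state()['ft_force'])
L=[]
for i in range(3):
    for n in("top","side"):L.append((n,)+shot(n))
pickle.dump(L,open("L1.pkl","wb"))
print([l[1] for l in L])
cv2.imwrite("pics/s1.png",np.hstack([cv2.resize(warp(l[0],l[2],C),(400,400)) for l in L[:2]]))
E
```

```text
[ 0.63340017 -0.11210286  0.1221569 ] [0.16995021 0.30553178 0.1662573 ]
[5.75, 5.8, 5.85, 5.9, 5.95, 6.0]
```

View pics/s1.png

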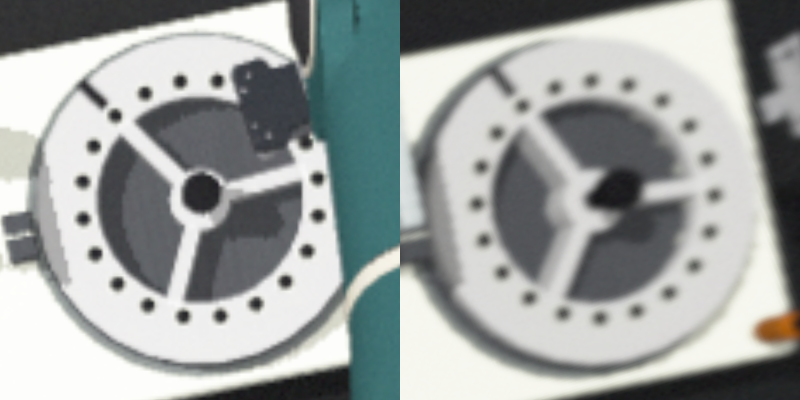

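The tray is spinning: the mark is at (92,93) in the rectified top view and still moving. The side camera sees the whole rim, so I'll use it to track the angle.

```bash
cat >> h.py <<'E'
def theta(n,p):
    a=ang(n,p).mean(0); k=np.ones(9)
    r=np.convolve(np.r_[a,a,a],np.ones(25)/25,'same')[360:720]-np.convolve(np.r_[a,a,a],np.ones(5)/5,'same')[360:720]
    i=int(r.argmax()); w=np.arange(i-4,i+5); d=np.clip(r[w%360],0,None)
    return np.radians((w*d).sum()/d.sum()), r[i]
E
python3 - <<'E'
from h import *
import pickle
L=pickle.load(open("L1.pkl","rb"))
print(theta("side",cv2.imread("pics/side0.png")),theta("top",cv2.imread("pics/top0.png")))
for n,t,p in L: print(n,t,theta(n,p))
E
```

```text
(np.float64(2.7884291902905662), np.float64(71.62499999999997)) (np.float64(2.800976038517586), np.float64(108.58500000000001))
top 5.75 (np.float64(0.9730256185184095), np.float64(104.58000000000004))
side 5.8 (np.float64(1.0743198219126566), np.float64(67.35))
top 5.85 (np.float64(1.2385694321519012), np.float64(104.93999999999996))
side 5.9 (np.float64(1.3334860721027455), np.float64(68.57999999999998))
top 5.95 (np.float64(1.5005579047143747), np.float64(104.99499999999995))
side 6.0 (np.float64(1.592917889041845), np.float64(70.01499999999997))
```

Speed is about 2.6 rad/s. I'll let it run and lower the finger to a hover 15 mm above the rim.

Emit:
play_rows(rows=[[1,0,0,0,0],[1,0,0,0,0],[1,0,0,0,0],[1,0,0,0,0],[1,0,0,0,0],[1,0,0,0,0],[1,0,0,0,0],[1,0,0,0,0],[1,0,0,0,0],[1,0,0,0,0],[1,0,0,0,0],[1,0,0,0,0],[1,0,0,0,0],[1,0,0,0,0],[1,0,0,0,0],[1,0,0,0,0],[1,0,0,0,0],[1,0,0,0,0],[1,0,0,0,0],[1,0,0,0,0]])

```text
clock: 8.55
tool_pos: [0.6335, -0.1122, 0.1225]
tool_rot: [-0.0, 0.987, 0.158, -0.0]
ft_force: [-1.0, 0.0, -0.1]
gripper_width: 0.0006
gripper_force: 0.0
```

Emit:
play_rows(rows=[[1,0,0,0,0],[1,0,0,0,0],[1,0,0,0,0],[1,0,0,0,0],[1,0,0,0,0],[1,0,0,0,0],[1,0,0,0,0],[1,0,0,0,0],[1,0,0,0,0],[1,0,0,0,0],[1,0,0,0,0],[1,0,0,0,0],[1,0,0,0,0],[1,0,0,0,0],[1,0,0,0.01,0],[1,0,0,0.02,0],[1,0,0,0.025,0],[1,0,0,0.027,0],[1,0,0,0.027,0],[1,0,0,0.027,0]])

```text
clock: 11.05
tool_pos: [0.6336, -0.1122, 0.0957]
tool_rot: [0.0, 0.987, 0.158, 0.0]
ft_force: [-0.3, -0.2, -0.2]
gripper_width: 0.0004
gripper_force: 0.0
```

```bash
cat > m.py <<'E'
from h import *
print(bot.get_state()['tool_pos'])
T=[]
for i in range(8):
    t,p=shot("side");a,s=theta("side",p);T.append((t,a,s))
T=np.array(T);T[:,1]=np.unwrap(T[:,1]);f=np.polyfit(T[:,0],T[:,1],1)
now=bot.get_state()['clock'];print(T[:,2].min(),"w",f[0],"now",now,"th",np.polyval(f,now)%(2*np.pi),"t to index",(-np.polyval(f,now)%(2*np.pi))/f[0],"res",np.abs(np.polyval(f,T[:,0])-T[:,1]).max())
E
python3 m.py
```

```text
[ 0.63363348 -0.11222102  0.0956974 ]
65.80499999999998 w 1.7029224425210303 now 11.45 th 0.716752270031197 t to index 3.268753114151085 res 0.0007966479485198574
```

Still 1.70 rad/s more than 6 s after release, so the free-run part is met. I'll let it slow further to give an easier brake window.

Emit:
play_rows(rows=[[1,0,0,0,0],[1,0,0,0,0],[1,0,0,0,0],[1,0,0,0,0],[1,0,0,0,0],[1,0,0,0,0],[1,0,0,0,0],[1,0,0,0,0],[1,0,0,0,0],[1,0,0,0,0],[1,0,0,0,0],[1,0,0,0,0],[1,0,0,0,0],[1,0,0,0,0],[1,0,0,0,0],[1,0,0,0,0],[1,0,0,0,0],[1,0,0,0,0],[1,0,0,0,0],[1,0,0,0,0]])

```text
clock: 13.95
tool_pos: [0.6334, -0.1122, 0.0954]
tool_rot: [-0.0, 0.987, 0.158, -0.0]
ft_force: [-0.0, -0.3, -0.7]
gripper_width: 0.0004
gripper_force: 0.0
```

Emit:
play_rows(rows=[[1,0,0,0,0],[1,0,0,0,0],[1,0,0,0,0],[1,0,0,0,0],[1,0,0,0,0],[1,0,0,0,0],[1,0,0,0,0],[1,0,0,0,0],[1,0,0,0,0],[1,0,0,0,0],[1,0,0,0,0],[1,0,0,0,0],[1,0,0,0,0],[1,0,0,0,0],[1,0,0,0,0],[1,0,0,0,0],[1,0,0,0,0],[1,0,0,0,0],[1,0,0,0,0],[1,0,0,0,0]])

```text
clock: 16.45
tool_pos: [0.6335, -0.1122, 0.0954]
tool_rot: [-0.0, 0.987, 0.158, -0.0]
ft_force: [0.0, 0.2, -0.1]
gripper_width: 0.0004
gripper_force: 0.0
```

Emit:
play_rows(rows=[[1,0,0,0,0],[1,0,0,0,0],[1,0,0,0,0],[1,0,0,0,0],[1,0,0,0,0],[1,0,0,0,0],[1,0,0,0,0],[1,0,0,0,0],[1,0,0,0,0],[1,0,0,0,0],[1,0,0,0,0],[1,0,0,0,0],[1,0,0,0,0],[1,0,0,0,0],[1,0,0,0,0],[1,0,0,0,0],[1,0,0,0,0],[1,0,0,0,0],[1,0,0,0,0],[1,0,0,0,0]])

```text
clock: 18.95
tool_pos: [0.6335, -0.1122, 0.0954]
tool_rot: [-0.0, 0.987, 0.158, -0.0]
ft_force: [0.5, -0.3, 0.2]
gripper_width: 0.0004
gripper_force: 0.0
```

```bash
python3 m.py
```

```text
[ 0.63345843 -0.11222958  0.09543942]
68.77499999999999 w 0.920956984201607 now 19.35 th 4.517981939175904 t to index 1.9167055555086177 res 0.0016237287711753368
```

Emit:
play_rows(rows=[[1,0,0,0.003,0],[1,0,0,0.006,0],[1,0,0,0.008,0],[1,0,0,0.009,0],[1,0,0,0.009,0],[1,0,0,0.009,0]])

```text
clock: 20.1
tool_pos: [0.6335, -0.1122, 0.0865]
tool_rot: [-0.0, 0.987, 0.158, 0.0]
ft_force: [-0.3, 0.6, 0.2]
gripper_width: 0.0004
gripper_force: 0.0
```

```bash
sed -i 's/range(8)/range(5)/' m.py; python3 m.py
```

```text
[ 0.63352222 -0.11219326  0.08651185]
76.66999999999994 w 0.8137545943865958 now 20.35 th 5.366575224751653 t to index 1.1263961994818221 res 0.0005440406643097973
```

Crossing is predicted in about 1.24 s, or roughly 10 rows. The finger should touch during row 10.

Emit:
play_rows(rows=[[1,0,0,0,0],[1,0,0,0,0],[1,0,0,0,0],[1,0,0,0,0],[1,0,0,0,0],[1,0,0,0,0],[1,0,0,0,0],[1,0,0,0.003,0],[1,0,0,0.0055,0],[1,0,0,0.0075,0],[1,0,0,0.0082,0]])

```text
clock: 21.72
tool_pos: [0.6336, -0.1123, 0.0783]
tool_rot: [0.0, 0.987, 0.158, 0.0]
ft_force: [-0.2, -0.2, 4.1]
gripper_width: 0.0004
gripper_force: 1.6
```

```bash
python3 m.py; python3 -c "
from h import *
s=bot.get_state();print(s['ft_force'],s['tool_pos'])"
```

```text
[ 0.63360702 -0.11227516  0.07825262]
62.99000000000001 w -0.0007306331528667467 now 21.975 th 6.256370821360862 t to index -36.70034094882395 res 0.0004713742293711576
[ 0.9076118  -0.77274786  2.70450286] [ 0.6336129  -0.1122395   0.07839669]
```

The tray stopped at −0.03 rad under a light touch of about 4 N. Now I'll lift the finger away.

Emit:
play_rows(rows=[[1,0,0,-0.001,0],[1,0,0,-0.003,0],[1,0,0,-0.01,0],[1,0,0,-0.03,0],[1,0,0,-0.07,0],[1,0,0,-0.11,0],[1,0,0,-0.12,0],[1,0,0,-0.12,0]])

```text
clock: 22.98
tool_pos: [0.6337, -0.1123, 0.1992]
tool_rot: [0.0, 0.987, 0.158, 0.001]
ft_force: [-0.9, 0.2, -0.9]
gripper_width: 0.0004
gripper_force: 0.0
```

```bash
python3 m.py
python3 - <<'E'
from h import *
t,p=shot("side");t,q=shot("top")
a=np.hstack([cv2.resize(warp(n,x,C),(400,400)) for n,x in(("top",q),("side",p))])
cv2.imwrite("pics/end.png",a);print(theta("top",q))
E
```

```text
[ 0.63367022 -0.11227233  0.199207  ]
64.30499999999999 w -0.00042815066494039785 now 23.225 th 6.2607162445255575 t to index -52.47933611677699 res 0.00019824903768927982
(np.float64(6.256591282805554), np.float64(95.87999999999997))
```

View pics/end.png

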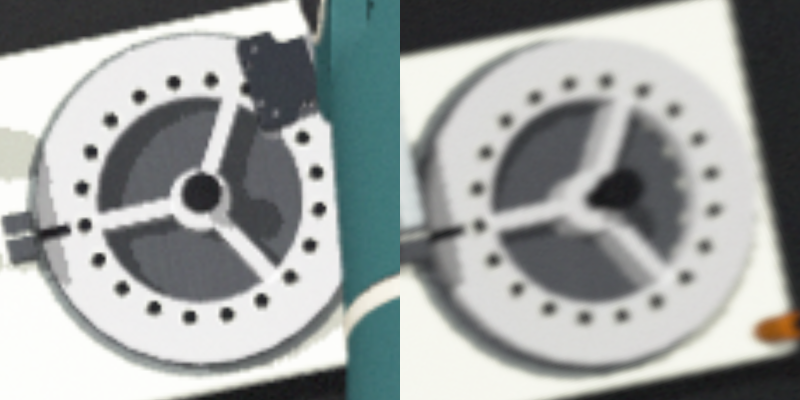

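The mark's bar, at about (50,232), lines up with the plate's white centre line at about (18,237). The tray is at rest and the finger is clear.

```bash
python3 -c "
from rig import bot
print(bot.close_job())"
```

```text
the job is handed in; nothing more can be done
None
```

The tray spun clockwise and ran untouched for over 6 s, still at 1.7 rad/s; one light fingertip brake then stopped it with the mark about 0.03 rad (4 mm) from the index plate's centre line, the finger was lifted clear, and the job was handed in at about 23 s.

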